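# Set up a filter check at the lamp stand

### The arm

A 6-joint arm with a two-finger parallel gripper is mounted at the origin on the work surface. World frame = base frame: x ahead of the robot, y to its left, z up, the work surface at z = 0. Lengths are in m, angles in rad, forces in N, time in s.
With the tool pointing down it reaches from about 0.25 to 0.725 m from the base axis. Payload 9.7 kg.
Tool frame: the origin (TCP) lies midway between the tips of the shut fingers; the grasp point (between the pads) lies 19 mm behind it; z points along the fingers, x is the direction in which the jaws open and shut, and the axes are right-handed (so a half turn about z gives the same grasp; the last joint's range is limited). The gripper opens to 85 mm and grips with 20 to 120 N. Pads are 22 mm wide; open, the fingers measure 114 mm over their backs; the gripper's body (76 mm by 85 mm) begins 54 mm behind the grasp point. The pads swing forward as they close: fully open they stand 13 mm farther back than shut.
Start: joints at [0, 0.087, 0.176, 1.66, 0, 1.571], TCP at [0.55, -0, 0.231] pointing down, gripper open.
Joint ranges: [-3.13, 3.13], [-0.85, 1.81], [-1.15, 1.24], [-2.2, 2.28], [-1.44, 1.52], [-3.14, 3.14]. Speed limits (rad/s): [2.22, 2.22, 2.57, 3.14, 3.14, 3.14].

### API

Orientations are given as [roll, pitch, yaw] about the fixed x, y, z axes, in that order (R = Rz(yaw) Ry(pitch) Rx(roll)).
In Python, from bench import get_state, capture, camera_model, hand_in, boxes_of gives the robot as it stands. The module is installed in compiled form; this text tells all that it offers.
- The arm moves only by the tool play_rows, never from a script. Its argument "rows" is a list of rows, each an object with "translation": the shift along the world's x, y, z in m, a list of three; "rotation": the turn, a rotation vector about the world's x, y, z in rad, a list of three; "jaw": the finger opening in m, from 0 to 0.0854. A call has 1 to 20 rows; each row is the pose to reach, as a shift and turn from the pose measured when the call began; what a row does not reach only later rows make up. A row lasts 1/8 s, in which the tool goes at most 62.5 mm and 10.7 degrees, less where a joint would pass 70% of its speed; a pose out of reach is approached as far as the arm can. A call with a gripper value outside its range is refused whole. The fingers move at their own pace and stop on an object; "squeeze" is the grip in N (left out, the last holds). Time passes only in rows, so rows that repeat a pose let the fingers close. It gives the time, the measured TCP pose, the force and the opening at its end, in the units of the state.
- get_state(): the state, without advancing time (a new reading comes with each control period).
- capture(name): name is "scene" or "side" or "wrist"; returns the picture (400x640x3 uint8, red, green, blue); there is no depth.
- camera_model(name): a dict with "intrinsics" (3x3 intrinsics, pixels), "camera_from_world" (4x4, takes a point from world to camera coordinates). Camera axes: x right, y down, z forward; pixel columns grow to the right and rows downward; lengths in m; the calibration is good to about 2 mm. A picture is of the moment at which its call begins: read the wrist's pose just before it. camera_model takes no time and is no camera call; for the wrist camera it gives the pose at the moment of the call.
- hand_in(): hands the job in, once; it reports no verdict.
Trained networks look in the newest picture that a camera, given by its name, has taken for a name from the list of things; names that differ only in an ending like _2 or _b are one class to them, and where a whole thing is asked for, a point or a joint stands for the part that bears it (a point fixed in the world has none). Each returns a list of dicts, best first, with "score" (0 to 1); they miss things now and then, are a little off and sometimes report something else, mostly with a low value. They report only what shows in the picture. A call takes as long as a camera call. They do not tell look-alikes from the thing itself.
- boxes_of(camera, label): "position" ([x, y, z] in m, in the coordinates of the camera as it stood for that picture, good to about 4 mm: the middle of the surface that is visible of it).
The state is a dict: "time_s": time; "joint_positions": joint angles; "qvel": joint speeds; "tau": joint torques, N m; "position": TCP position; "tool_rot": TCP orientation; "wrist_force": force on the tool from outside, world axes, zero at the start; "ft_torque": the same for the moment, N m; "opening": opening from 0.0 (shut) to 1.0 (fully open).
Only numpy, scipy, OpenCV 4.12 (cv2) and the standard library are available. Lean on these libraries where they do the work, as an engineer would, in place of code of your own. Each camera call takes 0.05 s, during which the arm holds its last target.

### The job

First stand the tall slim vial upright in the bore of the lamp stand, all the way down, and let go of it. Then lift the cover flap of the filter store so that it stays open, and draw out the filter plate hidden beneath it by its tab. Finish while holding the plate still, upright in the gap midway between the lamp and the vial, square across the beam and centred on the lamp's window, resting on nothing and touching neither; leave the other things on the bench where they are.

Things in the scene. Friction and masses are not known exactly. Their poses are not given: they have to be found in the camera images.
- vial_center (a point): the tall slim vial: plain cylinder of amber glass with a white cap of the same width, 26 mm diameter, 80 mm tall, about 50 g, standing free on the bench; of the three amber vials and jars it is the tallest. Point: its centre, half-way up; z is its long axis, pointing to the cap.
- bore_mouth (a point): lamp stand (fixed): dark steel base plate 200 x 80 x 12 mm lying on the bench, with an aluminium block (60 x 60 mm, top 38 mm over the bench) at one end and the lamp at the other. Point: centre of the mouth of the block's upright bore, 38 mm over the bench. The bore is 30 mm wide, sharp-edged, and 26 mm deep: a vial fully down has its foot 26 mm below this point. The point's x axis runs level from the lamp to the bore, z up.
- beam_mid (a point): middle of the lamp's beam: 65 mm over the bench, 50 mm in front of the lamp's round window and 65 mm (horizontally) before the bore's axis. x runs level along the beam from lamp to vial, y across it, z up. The lamp is a beige box 50 mm (along x) x 64 x 83 mm on the base plate, its top 95 mm over the bench, its lit window (30 mm diameter) facing +x, 65 mm over the bench. The bored block's near face lies 35 mm from this point in +x and is lower than the beam.
- flap (a joint): hinge of the filter store's cover flap, rad: 0 shut, grows as it is lifted, stop at 1.85. A stiff hinge: the flap stays at whatever angle it is left (about 1 to 2 N at the tongue move it). It may start slightly ajar. From about 1.5 on it stands clear of a gripper working over the store.
- flap_hinge (a point): on the flap's hinge axis at mid-width, 71.5 mm over the bench, at the upper edge of the filter store, a fixed beige block 120 mm (from hinge side to tongue side) x 100 mm x 70 mm tall. The point turns with the flap: y is the level hinge axis, and with the flap shut x points level away from the store, and the flap reaches from here 122 mm to -x. The flap is a cream box-like cover, 104 mm wide, 41 mm tall, open below.
- flap_tongue (a point): grip point on the flap's tongue, a flat dark steel bar 16 mm wide (along the hinge axis), 8 mm thick, sticking out 47 mm from the middle of the flap's front wall, opposite the hinge. The point is 157 mm from the hinge axis in -x of the flap and 20 mm above it with the flap shut, 12 mm short of the tongue's end. It turns with the flap. Pinched across its 16 mm width it can turn between upright fingers as the flap swings.
- plate_center (a point): filter plate, about 70 g, standing upright in a slot in the middle of the filter store, under the flap: an aluminium frame 56 mm (x) x 5 mm (y) x 60 mm (z) round a green glass pane. Point: centre of the frame and pane (tab not counted), 30 mm over its lower edge; y is the normal of its face (parallel to the flap's hinge axis as it stands in the store), z points to the tab. The slot is 58 mm deep, open upwards, with about 1.5 mm play on each side.
- plate_tab (a point): centre of the filter plate's grip tab, on top of its frame in the middle: aluminium, 24 mm (x) x 8 mm (y) x 26 mm tall, 43 mm above the plate's centre. In the store it stands wholly above the store's flat top, which is 15 mm below this point; nothing else stands there with the flap open.
- short_vial_center (a point): bystander: short amber vial with white cap, 22 mm diameter, 45 mm tall; its centre
- jar_center (a point): bystander: wide amber jar with white cap, 48 mm diameter, 58 mm tall; its centre
- beaker: bystander: empty glass beaker, 64 mm diameter, 85 mm tall; centre of its underside
- spatula: bystander: narrow steel lab spatula lying flat on the bench, 170 mm long, 5 mm thick; centre of its underside
- bung: bystander: black rubber bung, 38 mm diameter, 26 mm tall; centre of its underside
- cork_ring: bystander: cork ring for round flasks, 90 mm diameter, 25 mm tall; centre of its underside
Mind the look-alikes: they are no part of the job. Of the things that look like the part that bears bore_mouth, take the one that is nearest to the robot's base at the start.

How it is judged:
On the way, in this order (a step that is already met when the one before it is completed fails the run):
1. the tall slim vial stands fully down in the bore, upright and let go of (horizontal distance between vial_center and bore_mouth below 0.005 m and z of vial_center in the frame of bore_mouth below 0.018 m and angle between vial_center's own z axis and vertical below 0.1 rad and contact force between vial and the fingers below 0.1 N), for 0.2 s.
2. the cover flap is lifted open (value of joint flap above 1.2 rad), for 0.2 s.
3. the filter plate is drawn up out of the store in the gripper (z of plate_center in the frame of bore_mouth above 0.07 m and contact force between plate and the fingers above 1 N), for 0.1 s.
At the end, for the whole second after the job is handed in: Vial down in the bore (5 mm, foot within 4 mm, 0.1 rad), not in the fingers; flap open over 1.0 rad; plate held still in the fingers, tab up within 0.17 rad, face square to the beam within 0.22 rad, centre within 12 mm of the beam axis and 18 mm of its middle, touching neither stand nor vial (all of step 1 and value of joint flap above 1 rad and x of plate_center in the frame of beam_mid between -0.018 and 0.018 m and y of plate_center in the frame of beam_mid between -0.012 and 0.012 m and z of plate_center in the frame of beam_mid between -0.012 and 0.012 m and angle between the y axis of plate_center and the x axis of beam_mid, either way round below 0.22 rad and angle between plate_center's own z axis and vertical below 0.17 rad and contact force between plate and the fingers above 1 N and contact force between plate and stand below 0.1 N and contact force between plate and vial below 0.1 N and linear speed of plate below 0.03 m/s); the arm keeps its last pose, push and grip.
It fails at once if a bystander was moved by more than 25 mm (distance of any of short_vial_center, jar_center, beaker, spatula, bung, cork_ring from where it was at the start of the episode above 0.025 m).
It fails at once if the tall slim vial was knocked over (angle between vial_center's own z axis and vertical above 0.7 rad).
It also fails if it takes over 64 s, if anything falls off the work surface, if the arm or the gripper's body presses on something with over 40 N, if the wrist force passes 120 N, or if a joint passes its speed limit or range.

## Working session

There is one attempt and no reset: what is moved stays moved. The work goes in short steps, Python scripts to look and compute and a tool call to move; the robot and the scene stay as the last step left them, time stands still between calls to the robot, and variables do not carry over. Pictures are saved under pics/ and viewed, and the job is handed in when it is done.

Besides the shell and the picture viewer there is one more tool, called after "Emit:" by a JSON object that holds its "fn" and its "kwargs". play_rows: Moves the arm, as the interface text tells. Its arguments: {"type":"object","properties":{"rows":{"type":"array"},"squeeze":{"type":"number"}},"required":["rows"]}

```bash
mkdir -p pics; cat > h.py <<'E'
import numpy as np, cv2
from bench import *
def save(n,im): cv2.imwrite('pics/'+n, im[:,:,::-1])
def world(cam,p):
    T=np.linalg.inv(np.array(camera_model(cam)["camera_from_world"])); return T[:3,:3]@np.array(p)+T[:3,3]
def proj(cam,p):
    m=camera_model(cam);T=np.array(m["camera_from_world"]);q=np.array(m["intrinsics"])@(T[:3,:3]@np.array(p)+T[:3,3]);return q[:2]/q[2]
def ray(cam,u,v,z):
    m=camera_model(cam);T=np.linalg.inv(np.array(m["camera_from_world"]));d=T[:3,:3]@np.linalg.inv(np.array(m["intrinsics"]))@[u,v,1];o=T[:3,3]
    return o+d*(z-o[2])/d[2]
E
python3 - <<'E'
from h import *
s=get_state();print(s)
for c in ["scene","side","wrist"]:
    im=capture(c);save(c+'0.png',im)
    for l in ["vial_center","bore_mouth","flap","flap_tongue","short_vial_center","jar_center","beaker","spatula","bung","cork_ring"]:
        try:
            for b in boxes_of(c,l)[:4]:
                print(c,l,round(b["score"],2),world(c,b["position"]).round(3),proj(c,world(c,b["position"])).round())
        except Exception as e: print(c,l,e)
print(get_state()["time_s"])
E
```

```text
{'time_s': 0.0, 'joint_positions': array([2.93493305e-06, 8.74454193e-02, 1.75162661e-01, 1.65979331e+00,
       4.07154130e-06, 1.57078383e+00]), 'qvel': array([ 0.00018143, -0.0009707 ,  0.00082404, -0.00052176,  0.00224876,
       -0.00104679]), 'tau': array([ 7.68234549e-04, -5.20392072e+01,  4.64802504e+01,  1.63646933e-02,
        2.23589603e-05, -6.77332673e-05]), 'position': array([5.49782467e-01, 2.77396400e-06, 2.30605761e-01]), 'tool_rot': array([-3.14158857e+00,  1.27974505e-03,  1.54275687e-05]), 'wrist_force': array([-0.13889983,  0.19125195, -0.542877  ]), 'ft_torque': array([-0.01460392, -0.01066412, -0.03928471]), 'opening': 0.999254745538955}
scene vial_center 0.47 [ 0.632 -0.023  0.061] [348. 227.]
scene bore_mouth 0.66 [ 0.679 -0.541  0.027] [145. 285.]
scene bore_mouth 0.61 [ 0.585 -0.301  0.026] [241. 235.]
scene flap 0.71 [0.502 0.209 0.112] [421. 163.]
scene flap_tongue 0.58 [0.497 0.21  0.11 ] [420. 161.]
scene short_vial_center 0.41 [0.436 0.023 0.035] [347. 171.]
scene jar_center 0.66 [0.537 0.011 0.06 ] [352. 195.]
scene beaker 0.56 [0.729 0.079 0.053] [39
[... 938 characters left out ...]
 -0.014  0.081] [388. 197.]
wrist bore_mouth 0.67 [ 0.58  -0.199  0.028] [341. 317.]
wrist flap 0.86 [0.477 0.142 0.092] [231.  18.]
wrist flap_tongue 0.85 [0.48  0.141 0.097] [233.  19.]
wrist flap_tongue 0.73 [ 0.621 -0.011  0.081] [390. 194.]
wrist short_vial_center 0.65 [0.48  0.141 0.094] [234.  20.]
wrist short_vial_center 0.63 [ 0.579 -0.2    0.027] [340. 317.]
wrist short_vial_center 0.61 [0.431 0.026 0.048] [208. 152.]
wrist jar_center 0.85 [0.523 0.015 0.056] [294. 164.]
wrist beaker 0.63 [0.755 0.081 0.055] [525.  98.]
wrist spatula 0.68 [0.362 0.124 0.002] [151.  59.]
wrist cork_ring 0.85 [ 0.75  -0.112  0.024] [475. 257.]
wrist cork_ring 0.21 [0.479 0.141 0.095] [232.  19.]
1.65
```

View pics/scene0.png

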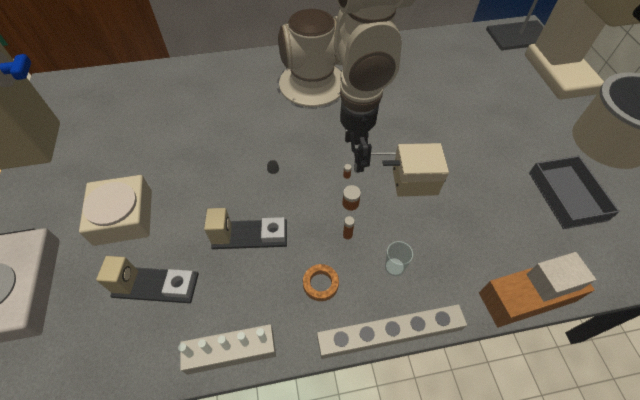

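View pics/side0.png

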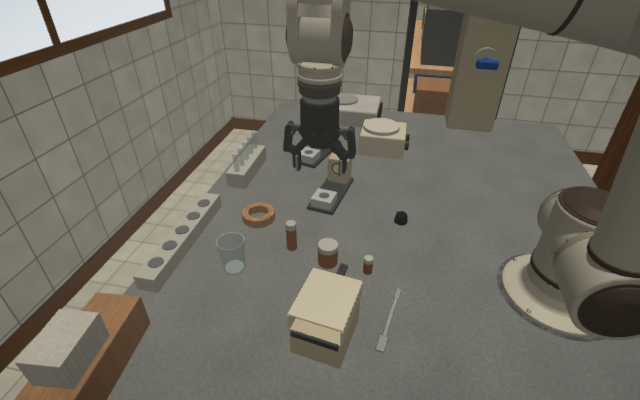

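View pics/wrist0.png

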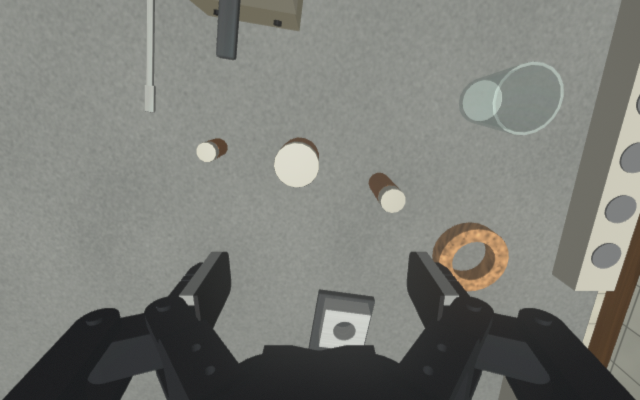

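```bash
python3 - <<'E'
from h import *
im=cv2.imread('pics/wrist0.png'); sc=cv2.imread('pics/scene0.png'); sd=cv2.imread('pics/side0.png')
def crop(i,x0,y0,w,h,n): return cv2.resize(i[y0:y0+h,x0:x0+w],(n*w,n*h),interpolation=cv2.INTER_CUBIC)
a=crop(im,290,170,130,180,3); 
b=crop(sc,200,200,100,60,4); c=crop(sc,335,155,120,95,3)
H=np.zeros((540,790,3),np.uint8); H[:540,:390]=a; H[:240,390:790]=b; H[245:530,390:750]=c
cv2.imwrite('pics/c1.png',H)
d=crop(sd,270,140,100,120,5);cv2.imwrite('pics/c2.png',d)
print('vial',ray('wrist',393,200,.08),ray('side',291.5,224,.08),ray('scene',349,220,.08))
print('bore',ray('wrist',344,330,.038),ray('scene',273,228,.038),ray('side',324,196,.038))
E
```

```text
vial [ 0.62472562 -0.01768459  0.08      ] [ 0.62341955 -0.01362022  0.08      ] [ 0.62408625 -0.01836329  0.08      ]
bore [ 0.58323821 -0.21244783  0.038     ] [ 0.58610211 -0.21318716  0.038     ] [ 0.5839413  -0.20926087  0.038     ]
```

View pics/c1.png

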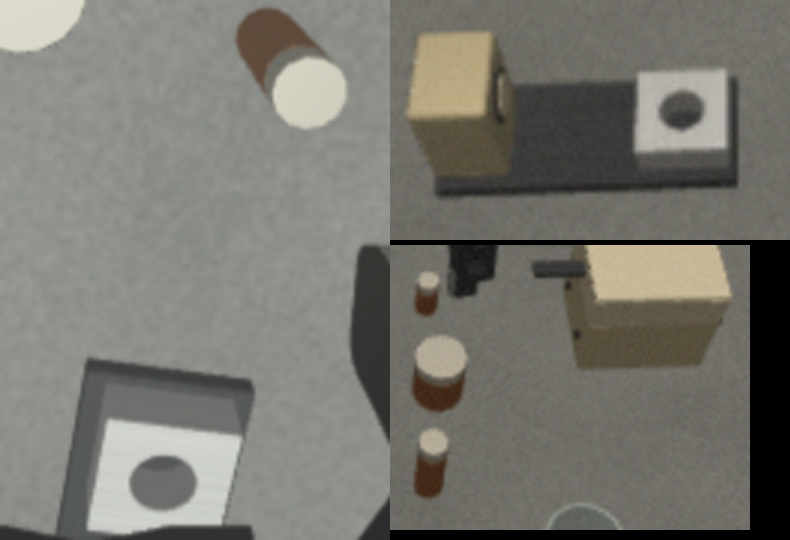

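View pics/c2.png

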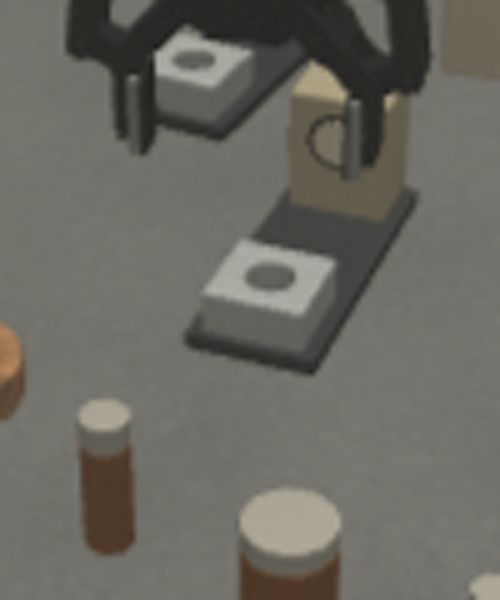

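Emit:
{"fn": "play_rows", "kwargs": {"rows": [{"translation": [0.04,-0.008,0],"rotation": [0,0,0],"jaw": 0.0854},{"translation": [0.0745,-0.0165,-0.04],"rotation": [0,0,0],"jaw": 0.0854},{"translation": [0.0745,-0.0165,-0.08],"rotation": [0,0,0],"jaw": 0.0854},{"translation": [0.0745,-0.0165,-0.08],"rotation": [0,0,0],"jaw": 0.0854}], "squeeze": 40}}

```text
time_s: 2.15
position: [0.6229, -0.0165, 0.1477]
tool_rot: [-3.141, 0.007, -0.0]
wrist_force: [-0.2, 0.3, 0.5]
opening: 0.995
```

```bash
python3 - <<'E'
from h import *
s=get_state();print(s['position'],s['tool_rot'])
im=capture('wrist');save('w1.png',im)
T=np.linalg.inv(np.array(camera_model('wrist')["camera_from_world"]));print(T.round(3), camera_model('wrist')['intrinsics'])
for b in boxes_of('wrist','vial_center'): print(b['score'],world('wrist',b['position']))
print(proj('wrist',[.6245,-.0165,.08]))
E
```

```text
[ 0.62285034 -0.01654065  0.14769222] [-3.14139439e+00  6.59512498e-03 -1.37758221e-04]
[[ 1.     0.    -0.002  0.623]
 [-0.    -0.956 -0.293  0.057]
 [-0.002  0.293 -0.956  0.293]
 [ 0.     0.     0.     1.   ]] [[303.12675181   0.         318.5151166 ]
 [  0.         303.12675181 198.35201036]
 [  0.           0.           1.        ]]
0.88 [ 0.62861535 -0.00803744  0.08559237]
[319.55439548 208.85063203]
```

View pics/w1.png

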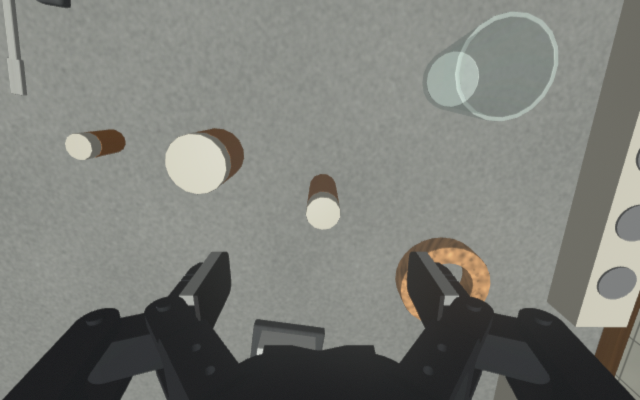

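```bash
python3 - <<'E'
from h import *
im=cv2.imread('pics/w1.png')
g=im[180:250,290:350]; m=(g.min(2)>150).astype(np.uint8)
n,l,st,c=cv2.connectedComponentsWithStats(m);print(st,c+[290,180])
k=1+np.argmax(st[1:,4]); u,v=c[k]+[290,180]
print(ray('wrist',u,v,.08))
E
```

```text
[[   0    0   60   70 3332]
 [  16   18   34   32  868]] [[318.67737095 214.82382953]
 [322.6578341  213.25691244]]
[ 0.62683594 -0.02000238  0.08      ]
```

Emit:
{"fn": "play_rows", "kwargs": {"rows": [{"translation": [0.0035,-0.0025,0],"rotation": [0,0,0],"jaw": 0.0854},{"translation": [0.0035,-0.0025,-0.05],"rotation": [0,0,0],"jaw": 0.0854},{"translation": [0.0035,-0.0025,-0.106],"rotation": [0,0,0],"jaw": 0.0854},{"translation": [0.0035,-0.0025,-0.106],"rotation": [0,0,0],"jaw": 0.05},{"translation": [0.0035,-0.0025,-0.106],"rotation": [0,0,0],"jaw": 0.02},{"translation": [0.0035,-0.0025,-0.106],"rotation": [0,0,0],"jaw": 0.01},{"translation": [0.0035,-0.0025,-0.106],"rotation": [0,0,0],"jaw": 0.01},{"translation": [0.0035,-0.0025,-0.106],"rotation": [0,0,0],"jaw": 0.01}], "squeeze": 40}}

```text
time_s: 3.25
position: [0.6293, -0.019, 0.0499]
tool_rot: [3.141, -0.005, 0.0]
wrist_force: [-2.0, 0.3, 8.9]
opening: 0.288
```

```bash
python3 - <<'E'
from h import *
s=get_state();print(s['position'],s['tool_rot'],s['opening'])
im=capture('wrist');save('w2.png',im)
E
```

```text
[ 0.62929388 -0.01900308  0.04986609] [ 3.14145700e+00 -4.78201258e-03  5.27561052e-05] 0.2883430253769927
```

View pics/w2.png

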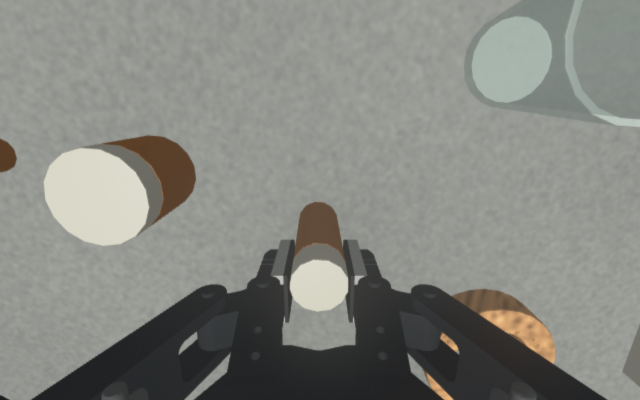

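Emit:
{"fn": "play_rows", "kwargs": {"rows": [{"translation": [0,0,0.035],"rotation": [0,0,0],"jaw": 0.01},{"translation": [0,-0.01,0.075],"rotation": [0,0,0],"jaw": 0.01},{"translation": [-0.015,-0.06,0.08],"rotation": [0,0,0],"jaw": 0.01},{"translation": [-0.025,-0.1,0.08],"rotation": [0,0,0],"jaw": 0.01},{"translation": [-0.04,-0.13,0.08],"rotation": [0,0,0],"jaw": 0.01},{"translation": [-0.04,-0.13,0.08],"rotation": [0,0,0],"jaw": 0.01},{"translation": [-0.04,-0.13,0.08],"rotation": [0,0,0],"jaw": 0.01}], "squeeze": 40}}

```text
time_s: 4.18
position: [0.5898, -0.1488, 0.1309]
tool_rot: [3.141, -0.006, -0.0]
wrist_force: [0.3, 0.6, 0.1]
opening: 0.295
```

```bash
python3 - <<'E'
from h import *
print('cap at grasp (approx pose moved):')
s=get_state();print(s['position'],s['tool_rot'],s['opening'])
for c in ['wrist','scene','side']:
    im=capture(c);save(c+'3.png',im)
p=s['position']
z=p[2]+.03
im=cv2.imread('pics/wrist3.png');g=im[240:330,285:355]; m=(g.min(2)>150).astype(np.uint8)
n,l,st,c=cv2.connectedComponentsWithStats(m);k=1+np.argmax(st[1:,4]);u,v=c[k]+[285,240];print(st[k],u,v)
print('cap',ray('wrist',u,v,z))
print('tcp',proj('scene',p),proj('side',p))
sc=cv2.imread('pics/scene3.png');sd=cv2.imread('pics/side3.png')
def crop(i,x0,y0,w,h,n): return cv2.resize(i[y0:y0+h,x0:x0+w],(n*w,n*h),interpolation=cv2.INTER_CUBIC)
cv2.imwrite('pics/c3.png',np.hstack([crop(sc,240,160,80,110,5),crop(sd,280,120,80,110,5)]))
E
```

```text
cap at grasp (approx pose moved):
[ 0.58981555 -0.14876054  0.13086438] [ 3.14134680e+00 -6.31736312e-03 -9.94520275e-05] 0.29492466273461987
[   5   20   58   51 2365] 318.6355179704017 284.9479915433404
cap [ 0.58878096 -0.14633763  0.16086438]
tcp [295.57709355 206.34301858] [317.30100908 179.03851705]
```

View pics/c3.png

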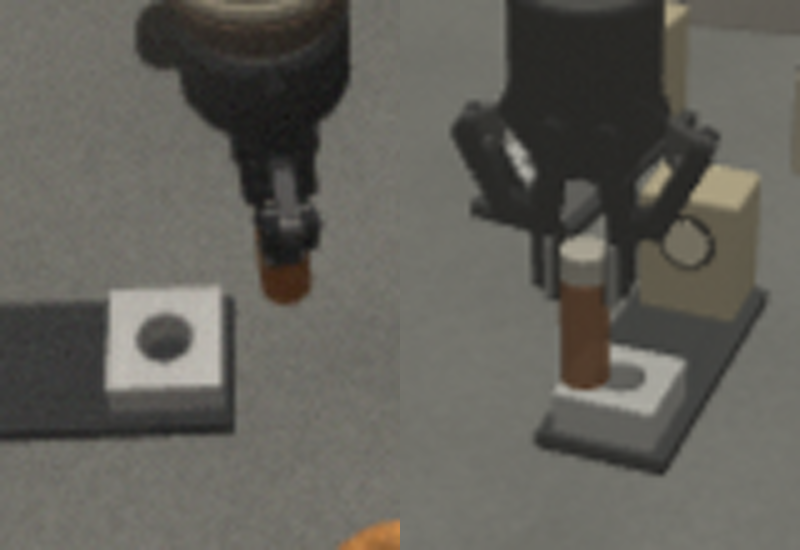

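View pics/wrist3.png

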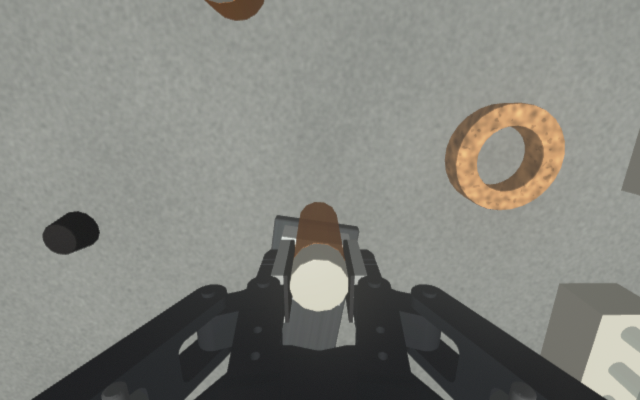

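```bash
python3 - <<'E'
from h import *
print('foot',ray('scene',297.4,217.8,.081),ray('side',317,195.2,.081))
print('bore',ray('scene',272.8,227.6,.038),ray('side',324.3,195.6,.038),ray('side',324,195.4,.038))
E
```

```text
foot [ 0.59315675 -0.14700421  0.081     ] [ 0.59031734 -0.14697005  0.081     ]
bore [ 0.58479484 -0.21355318  0.038     ] [ 0.58352258 -0.21144703  0.038     ] [ 0.58457471 -0.21225995  0.038     ]
```

Emit:
{"fn": "play_rows", "kwargs": {"rows": [{"translation": [-0.004,-0.035,0],"rotation": [0,0,0],"jaw": 0.01},{"translation": [-0.0067,-0.066,-0.005],"rotation": [0,0,0],"jaw": 0.01},{"translation": [-0.0067,-0.066,-0.03],"rotation": [0,0,0],"jaw": 0.01},{"translation": [-0.0067,-0.066,-0.036],"rotation": [0,0,0],"jaw": 0.01},{"translation": [-0.0067,-0.066,-0.036],"rotation": [0,0,0],"jaw": 0.01},{"translation": [-0.0067,-0.066,-0.036],"rotation": [0,0,0],"jaw": 0.01}], "squeeze": 40}}

```text
time_s: 5.08
position: [0.5836, -0.2137, 0.0952]
tool_rot: [3.141, -0.006, 0.002]
wrist_force: [0.4, -0.2, -0.2]
opening: 0.295
```

```bash
python3 - <<'E'
from h import *
s=get_state();print(s['position'],s['tool_rot'],s['opening'])
for c in ['scene','side']:
    im=capture(c);save(c+'4.png',im)
sc=cv2.imread('pics/scene4.png');sd=cv2.imread('pics/side4.png')
def crop(i,x0,y0,w,h,n): return cv2.resize(i[y0:y0+h,x0:x0+w],(n*w,n*h),interpolation=cv2.INTER_CUBIC)
cv2.imwrite('pics/c4.png',np.hstack([crop(sc,240,190,60,70,6),crop(sd,295,155,60,70,6)]))
E
```

```text
[ 0.58363812 -0.21369919  0.09518427] [ 3.14101205e+00 -6.42618099e-03  2.14869124e-03] 0.29465101654876746
```

View pics/c4.png

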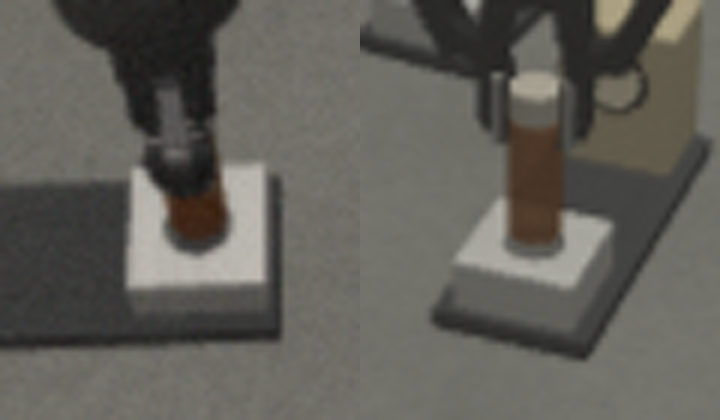

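Emit:
{"fn": "play_rows", "kwargs": {"rows": [{"translation": [0,0,-0.008],"rotation": [0,0,0],"jaw": 0.01},{"translation": [0,0,-0.016],"rotation": [0,0,0],"jaw": 0.01},{"translation": [0,0,-0.024],"rotation": [0,0,0],"jaw": 0.01},{"translation": [0,0,-0.032],"rotation": [0,0,0],"jaw": 0.01},{"translation": [0,0,-0.036],"rotation": [0,0,0],"jaw": 0.01},{"translation": [0,0,-0.036],"rotation": [0,0,0],"jaw": 0.01}], "squeeze": 40}}

```text
time_s: 5.92
position: [0.5836, -0.2141, 0.0612]
tool_rot: [3.14, -0.008, 0.002]
wrist_force: [-6.1, 1.6, 16.2]
opening: 0.29
```

Emit:
{"fn": "play_rows", "kwargs": {"rows": [{"translation": [0,0,0.003],"rotation": [0,0,0],"jaw": 0.04},{"translation": [0,0,0.003],"rotation": [0,0,0],"jaw": 0.07},{"translation": [0,0,0.003],"rotation": [0,0,0],"jaw": 0.0854},{"translation": [0,0,0.003],"rotation": [0,0,0],"jaw": 0.0854},{"translation": [0,0,0.05],"rotation": [0,0,0],"jaw": 0.0854},{"translation": [0,0,0.1],"rotation": [0,0,0],"jaw": 0.0854},{"translation": [0,0.06,0.15],"rotation": [0,0,0],"jaw": 0.0854},{"translation": [0,0.1,0.19],"rotation": [0,0,0],"jaw": 0.0854},{"translation": [0,0.1,0.19],"rotation": [0,0,0],"jaw": 0.0854},{"translation": [0,0.1,0.19],"rotation": [0,0,0],"jaw": 0.0854}]}}

```text
time_s: 7.18
position: [0.5839, -0.1139, 0.2511]
tool_rot: [3.14, -0.008, 0.003]
wrist_force: [-0.8, 0.3, -1.1]
opening: 0.998
```

```bash
python3 - <<'E'
from h import *
s=get_state();print(s['position'],s['tool_rot'],s['opening'])
for c in ['scene','side','wrist']:
    im=capture(c);save(c+'5.png',im)
    for l in ['flap','flap_tongue']:
      for b in boxes_of(c,l)[:2]: print(c,l,b['score'],world(c,b['position']).round(4),proj(c,world(c,b['position'])).round())
sc=cv2.imread('pics/scene5.png');sd=cv2.imread('pics/side5.png')
def crop(i,x0,y0,w,h,n): return cv2.resize(i[y0:y0+h,x0:x0+w],(n*w,n*h),interpolation=cv2.INTER_CUBIC)
cv2.imwrite('pics/c5.png',np.hstack([crop(sc,200,190,95,70,4),crop(sd,295,145,70,70,4)]))
cv2.imwrite('pics/c6.png',np.hstack([crop(sc,360,130,100,80,4),crop(sd,280,260,100,80,4)]))
E
```

```text
[ 0.58389653 -0.11389207  0.25107464] [ 3.13984379e+00 -8.36163489e-03  2.76382953e-03] 0.9980434194020441
scene flap 0.66 [0.4997 0.2086 0.1142] [420. 161.]
scene flap_tongue 0.67 [0.4984 0.2092 0.1096] [420. 162.]
side flap 0.95 [0.4828 0.2292 0.1148] [329. 300.]
side flap_tongue 0.8 [0.4866 0.228  0.1144] [327. 300.]
```

View pics/c5.png

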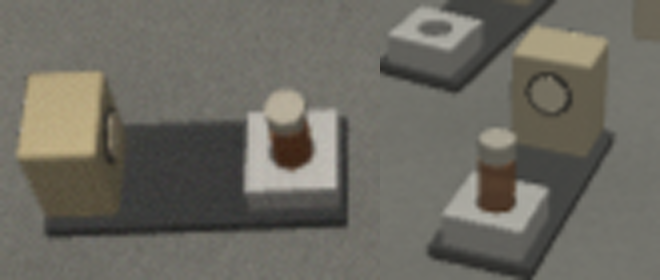

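View pics/c6.png

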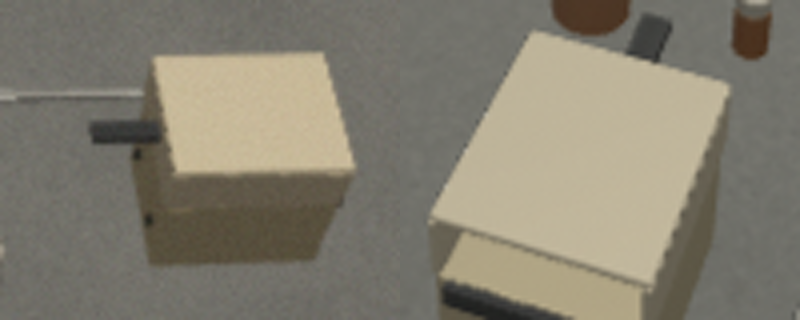

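View pics/wrist5.png

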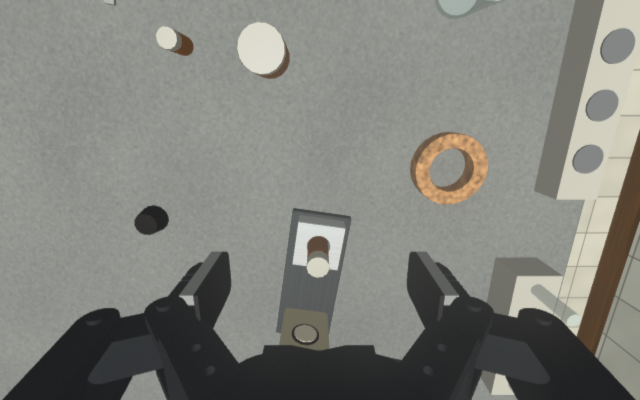

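Emit:
{"fn": "play_rows", "kwargs": {"rows": [{"translation": [-0.015,0.05,0.01],"rotation": [0,0,0],"jaw": 0.0854},{"translation": [-0.03,0.1,0.02],"rotation": [0,0,0],"jaw": 0.0854},{"translation": [-0.05,0.15,0.03],"rotation": [0,0,0],"jaw": 0.0854},{"translation": [-0.07,0.2,0.03],"rotation": [0,0,0],"jaw": 0.0854},{"translation": [-0.094,0.25,0.03],"rotation": [0,0,0],"jaw": 0.0854},{"translation": [-0.094,0.274,0.03],"rotation": [0,0,0],"jaw": 0.0854},{"translation": [-0.094,0.274,0.03],"rotation": [0,0,0],"jaw": 0.0854},{"translation": [-0.094,0.274,0.03],"rotation": [0,0,0],"jaw": 0.0854}]}}

```text
time_s: 8.62
position: [0.4896, 0.159, 0.2807]
tool_rot: [3.14, -0.007, 0.001]
wrist_force: [0.2, 0.1, 0.3]
opening: 0.998
```

```bash
python3 - <<'E'
from h import *
s=get_state();print(s['position'],s['tool_rot'],s['opening'])
im=capture('wrist');save('w6.png',im)
for l in ['flap','flap_tongue']:
      for b in boxes_of('wrist',l)[:2]: print(l,b['score'],world('wrist',b['position']).round(4),proj('wrist',world('wrist',b['position'])).round())
E
```

```text
[0.48960767 0.15895488 0.28072987] [ 3.13996597e+00 -7.23629027e-03  9.26662113e-04] 0.9983211735665026
flap 0.74 [0.4877 0.2189 0.1085] [316. 119.]
flap_tongue 0.74 [0.4877 0.222  0.112 ] [316. 116.]
```

View pics/w6.png

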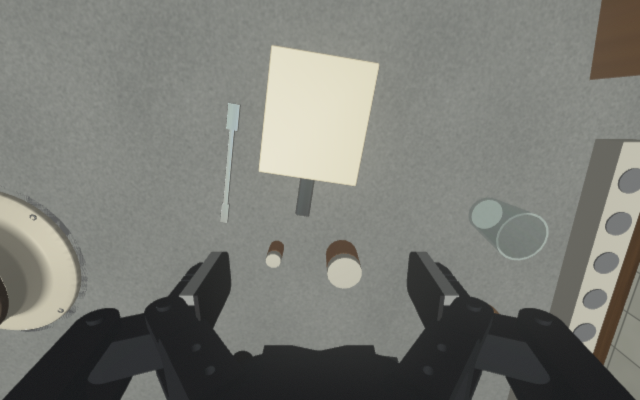

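```bash
python3 - <<'E'
from h import *
from scipy.optimize import least_squares
im=cv2.imread('pics/w6.png')
cv2.imwrite('pics/c7.png',cv2.resize(im[30:230,240:400],None,fx=3.0,fy=3.0,interpolation=cv2.INTER_CUBIC)[:600])
g=cv2.cvtColor(im,cv2.COLOR_BGR2GRAY)
m=((im[:,:,2]>210)&(im[:,:,0]>150)).astype(np.uint8); m[200:]=0
n,l,st,c=cv2.connectedComponentsWithStats(m);k=1+np.argmax(st[1:,4]);
cn=max(cv2.findContours((l==k).astype(np.uint8),0,1)[0],key=cv2.contourArea)
q=cv2.approxPolyDP(cn,6,True)[:,0];print(q)
q=q[np.lexsort((q[:,0],q[:,1]//80))];print(q)
# model: hinge (x,y), yaw phi: dir of flap -x (towards tongue), theta
obs=np.array([[273,46],[379,64],[259,171],[356,186],[296,214.5],[309,216]],float)
def pts(p):
    hx,hy,a,th=p
    d=np.array([np.cos(a),np.sin(a),0]); w=np.array([-np.sin(a),np.cos(a),0]); z=np.array([0,0,1.])
    D=d*np.cos(th)+z*np.sin(th); N=z*np.cos(th)-d*np.sin(th); h=np.array([hx,hy,.0715])
    # w: a~-pi/2 -> w=(1,0)
    P=[h+41e-3*N-52e-3*w, h+41e-3*N+52e-3*w, h+122e-3*D+41e-3*N-52e-3*w, h+122e-3*D+41e-3*N+52e-3*w, h+169e-3*D+24e-3*N-8e-3*w, h+169e-3*D+24e-3*N+8e-3*w]
    return P
f=lambda p:(np.array([proj('wrist',x) for x in pts(p)])-obs).ravel()
r=least_squares(f,[.49,.28,-1.6,0.05]);print(r.x,r.fun.round(1))
r2=least_squares(lambda p:f(list(p)+[0.]),[.49,.28,-1.6]);print(r2.x,r2.fun.round(1))
hx,hy,a,th=r.x
d=np.array([np.cos(a),np.sin(a)])
for t in (0,th): print('tongue grip',[hx,hy]+d*(.157*np.cos(t)-.02*np.sin(t)),.0715+.157*np.sin(t)+.02*np.cos(t))
E
```

```text
[[272  46]
 [259 170]
 [354 184]
 [377  64]]
[[272  46]
 [377  64]
 [259 170]
 [354 184]]
[ 0.49797299  0.27845016 -1.72608442 -0.02172564] [-1.9 -0.9  2.   0.1 -0.1  1.3  0.1  0.9 -0.3 -0.8  0.3 -0.3]
[ 0.497936    0.27816322 -1.7262193 ] [-1.8 -1.6  2.1 -0.6 -0.6  1.3  0.5  1.  -0.5  0.2  0.3  0.6]
tongue grip [0.47369063 0.12333933] 0.0915
tongue grip [0.47362916 0.12294669] 0.08808462242590662
```

View pics/c7.png

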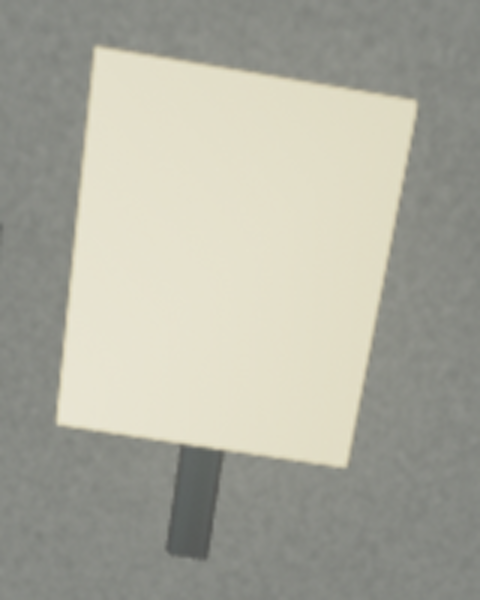

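Emit:
{"fn": "play_rows", "kwargs": {"rows": [{"translation": [-0.016,-0.036,0],"rotation": [0,0,-0.156],"jaw": 0.0854},{"translation": [-0.016,-0.036,-0.05],"rotation": [0,0,-0.156],"jaw": 0.0854},{"translation": [-0.016,-0.036,-0.1],"rotation": [0,0,-0.156],"jaw": 0.0854},{"translation": [-0.016,-0.036,-0.15],"rotation": [0,0,-0.156],"jaw": 0.07},{"translation": [-0.016,-0.036,-0.19],"rotation": [0,0,-0.156],"jaw": 0.06},{"translation": [-0.016,-0.036,-0.21],"rotation": [0,0,-0.156],"jaw": 0.05},{"translation": [-0.016,-0.036,-0.21],"rotation": [0,0,-0.156],"jaw": 0.05},{"translation": [-0.016,-0.036,-0.21],"rotation": [0,0,-0.156],"jaw": 0.05}], "squeeze": 20}}

```text
time_s: 9.78
position: [0.4744, 0.1223, 0.0719]
tool_rot: [3.141, -0.009, -0.157]
wrist_force: [0.6, -0.1, -0.5]
opening: 0.584
```

```bash
python3 - <<'E'
from h import *
s=get_state();print(s['position'],s['tool_rot'],s['opening'])
im=capture('wrist');save('w8.png',im)
E
```

```text
[0.47435936 0.12229407 0.07194424] [ 3.14062261 -0.00852618 -0.15706827] 0.5844659353219764
```

View pics/w8.png

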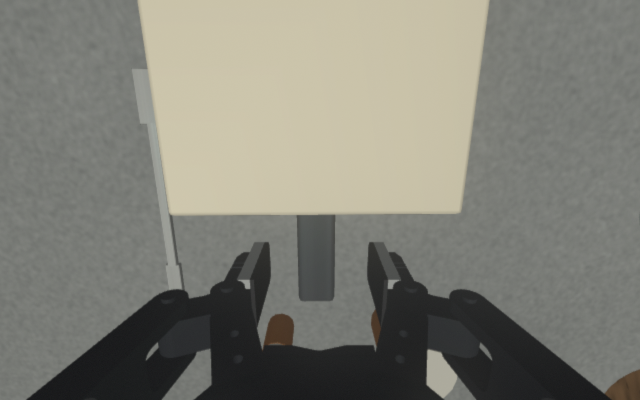

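Emit:
{"fn": "play_rows", "kwargs": {"rows": [{"translation": [0,0,-0.002],"rotation": [0,0,0],"jaw": 0.03},{"translation": [0,0,-0.002],"rotation": [0,0,0],"jaw": 0.01},{"translation": [0,0,-0.002],"rotation": [0,0,0],"jaw": 0.005},{"translation": [0,0,-0.002],"rotation": [0,0,0],"jaw": 0.005},{"translation": [0,0,-0.002],"rotation": [0,0,0],"jaw": 0.005}], "squeeze": 20}}

```text
time_s: 10.45
position: [0.4734, 0.1226, 0.07]
tool_rot: [3.141, -0.007, -0.156]
wrist_force: [-5.4, 1.1, 0.5]
opening: 0.184
```

```bash
python3 - <<'E'
import numpy as np
d=np.array([np.cos(-1.726),np.sin(-1.726)])
f=lambda t:np.r_[d*(.157*np.cos(t)-.02*np.sin(t)),.157*np.sin(t)+.02*np.cos(t)]
for t in np.linspace(0,1.7,18): print(round(t,2),(f(t)-f(0)).round(4))
E
```

```text
0.0 [0. 0. 0.]
0.1 [0.0004 0.0027 0.0156]
0.2 [0.0011 0.007  0.0308]
0.3 [0.002  0.0128 0.0455]
0.4 [0.0031 0.0199 0.0596]
0.5 [0.0045 0.0285 0.0728]
0.6 [0.006  0.0382 0.0852]
0.7 [0.0077 0.0492 0.0964]
0.8 [0.0096 0.0612 0.1066]
0.9 [0.0116 0.0742 0.1154]
1.0 [0.0138 0.0879 0.1229]
1.1 [0.016  0.1024 0.129 ]
1.2 [0.0184 0.1173 0.1336]
1.3 [0.0208 0.1327 0.1366]
1.4 [0.0232 0.1482 0.1381]
1.5 [0.0256 0.1639 0.138 ]
1.6 [0.0281 0.1794 0.1363]
1.7 [0.0305 0.1947 0.1331]
```

Emit:
{"fn": "play_rows", "kwargs": {"rows": [{"translation": [0.0004,0.0027,0.0156],"rotation": [0,0,0],"jaw": 0.005},{"translation": [0.0011,0.007,0.0308],"rotation": [0,0,0],"jaw": 0.005},{"translation": [0.002,0.0128,0.0455],"rotation": [0,0,0],"jaw": 0.005},{"translation": [0.0031,0.0199,0.0596],"rotation": [0,0,0],"jaw": 0.005},{"translation": [0.0045,0.0285,0.0728],"rotation": [0,0,0],"jaw": 0.005},{"translation": [0.006,0.0382,0.0852],"rotation": [0,0,0],"jaw": 0.005},{"translation": [0.006,0.0382,0.0852],"rotation": [0,0,0],"jaw": 0.005}], "squeeze": 20}}

```text
time_s: 11.32
position: [0.4794, 0.1618, 0.1565]
tool_rot: [3.141, -0.007, -0.155]
wrist_force: [-5.8, -2.0, 2.3]
opening: 0.183
```

```bash
python3 - <<'E'
from h import *
s=get_state();print(s['position'],s['tool_rot'],s['opening'])
im=capture('side');save('s9.png',im)
E
```

```text
[0.4793844  0.16180417 0.15646503] [ 3.14127709 -0.00689447 -0.15546889] 0.1826630250759441
```

View pics/s9.png

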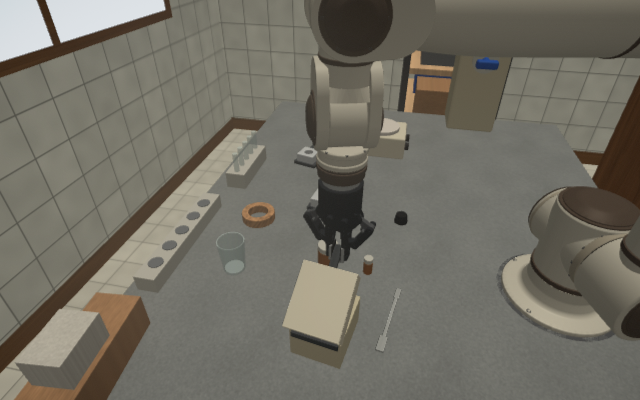

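Emit:
{"fn": "play_rows", "kwargs": {"rows": [{"translation": [0.0017,0.011,0.0112],"rotation": [0,0,0],"jaw": 0.005},{"translation": [0.0036,0.023,0.0214],"rotation": [0,0,0],"jaw": 0.005},{"translation": [0.0056,0.036,0.0302],"rotation": [0,0,0],"jaw": 0.005},{"translation": [0.0078,0.0497,0.0377],"rotation": [0,0,0],"jaw": 0.005},{"translation": [0.01,0.0642,0.0438],"rotation": [0,0,0],"jaw": 0.005},{"translation": [0.0124,0.0791,0.0484],"rotation": [0,0,0],"jaw": 0.005},{"translation": [0.0148,0.0945,0.0514],"rotation": [0,0,0],"jaw": 0.005},{"translation": [0.0172,0.11,0.0529],"rotation": [0,0,0],"jaw": 0.005},{"translation": [0.0196,0.1257,0.0528],"rotation": [0,0,0],"jaw": 0.005},{"translation": [0.0221,0.1412,0.0511],"rotation": [0,0,0],"jaw": 0.005},{"translation": [0.0245,0.1565,0.0479],"rotation": [0,0,0],"jaw": 0.005},{"translation": [0.0245,0.1565,0.0479],"rotation": [0,0,0],"jaw": 0.005}], "squeeze": 20}}

```text
time_s: 12.88
position: [0.5038, 0.3202, 0.2042]
tool_rot: [-3.141, -0.007, -0.154]
wrist_force: [-3.9, 1.7, 2.0]
opening: 0.181
```

```bash
python3 - <<'E'
from h import *
s=get_state();print(s['position'],s['tool_rot'],s['opening'])
im=capture('side');save('s10.png',im)
im=capture('scene');save('c10.png',im)
E
```

```text
[0.50376859 0.32015746 0.2042454 ] [-3.14058519 -0.00654879 -0.15431473] 0.18052565189988762
```

View pics/s10.png

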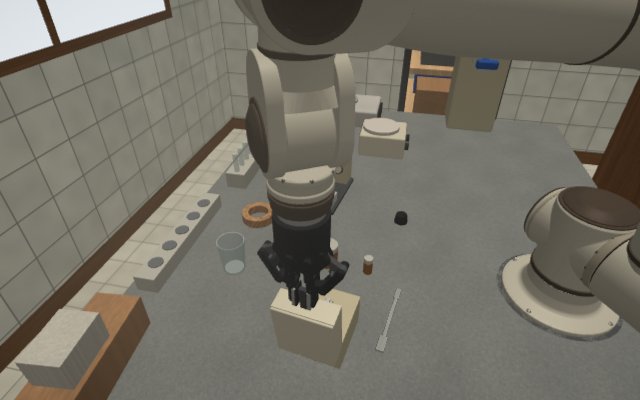

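View pics/c10.png

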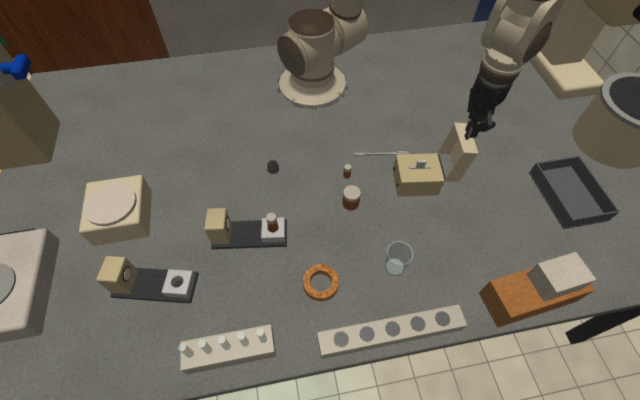

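Emit:
{"fn": "play_rows", "kwargs": {"rows": [{"translation": [0,0,0],"rotation": [0,0,0],"jaw": 0.04},{"translation": [0,0,0],"rotation": [0,0,0],"jaw": 0.0854},{"translation": [0,0,0],"rotation": [0,0,0],"jaw": 0.0854},{"translation": [0,0,0.04],"rotation": [0,0,0],"jaw": 0.0854},{"translation": [0,0,0.08],"rotation": [0,0,0],"jaw": 0.0854},{"translation": [-0.005,-0.05,0.09],"rotation": [0,0,0],"jaw": 0.0854},{"translation": [-0.01,-0.1,0.08],"rotation": [0,0,0],"jaw": 0.0854},{"translation": [-0.02,-0.15,0.05],"rotation": [0,0,0],"jaw": 0.0854},{"translation": [-0.02,-0.15,0.05],"rotation": [0,0,0],"jaw": 0.0854},{"translation": [-0.02,-0.15,0.05],"rotation": [0,0,0],"jaw": 0.0854}], "squeeze": 20}}

```text
time_s: 14.22
position: [0.4841, 0.1695, 0.2552]
tool_rot: [-3.14, -0.008, -0.156]
wrist_force: [-0.7, 0.4, 0.4]
opening: 0.999
```

```bash
python3 - <<'E'
from h import *
s=get_state();print(s['position'],s['tool_rot'],s['joint_positions'])
im=capture('wrist');save('w11.png',im)
for b in boxes_of('wrist','plate_tab')[:3]+boxes_of('wrist','plate_center')[:3]: print(b['score'],world('wrist',b['position']),proj('wrist',world('wrist',b['position'])))
im=cv2.imread('pics/w11.png');cv2.imwrite('pics/c11.png',cv2.resize(im[60:260,220:420],None,fx=3,fy=3,interpolation=cv2.INTER_CUBIC))
E
```

```text
[0.48405159 0.16953805 0.2552264 ] [-3.13956668 -0.00776451 -0.15563923] [ 3.37948412e-01  1.67422554e-04  1.32842569e-01  1.69567385e+00
 -1.89454198e-03  2.06436872e+00]
0.91 [0.48737054 0.22503891 0.10002765] [312.24569051 127.08953372]
0.82 [0.48142931 0.22110082 0.0962154 ] [306.90775539 131.89216339]
```

View pics/w11.png

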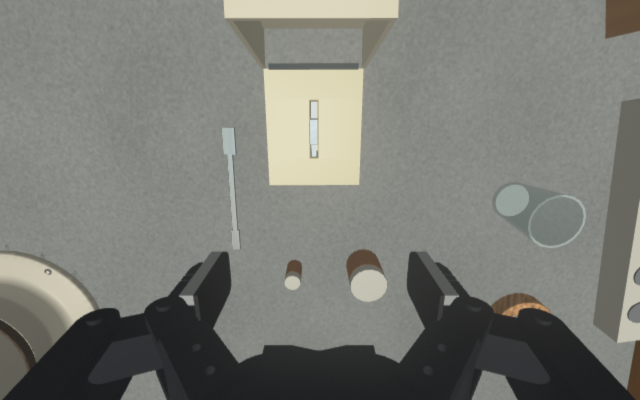

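View pics/c11.png

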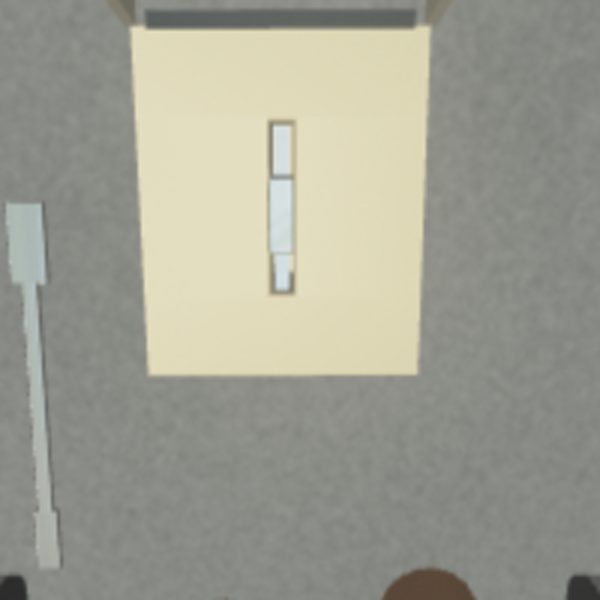

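```bash
python3 - <<'E'
from h import *
print('tab',ray('wrist',313.8,132,.098),'slot',ray('wrist',314,129,.07))
q=[(220+132/3,60+27/3),(220+430/3,60+27/3),(220+417/3,60+375/3),(220+149/3,60+375/3)]
P=np.array([ray('wrist',*u,.07) for u in q]);print(P,P.mean(0)); e=P[1]-P[0];print(np.arctan2(e[1],e[0]),np.linalg.norm(e)); e=P[2]-P[3];print(np.arctan2(e[1],e[0]),np.linalg.norm(e))
# stand geometry from wrist5-like frame: use scene
E
```

```text
tab [0.48807552 0.22010464 0.098     ] slot [0.48824989 0.22096065 0.07      ]
[[0.44816882 0.28642983 0.07      ]
 [0.54627198 0.27130247 0.07      ]
 [0.52822456 0.15295104 0.07      ]
 [0.42992128 0.16842795 0.07      ]] [0.48814666 0.21977782 0.07      ]
-0.15299355746865825 0.0992626261913262
-0.15615857639039252 0.09951415877082297
```

Emit:
{"fn": "play_rows", "kwargs": {"rows": [{"translation": [0.004,0.0505,0],"rotation": [0,0,0],"jaw": 0.0854},{"translation": [0.004,0.0505,-0.05],"rotation": [0,0,0],"jaw": 0.06},{"translation": [0.004,0.0505,-0.1],"rotation": [0,0,0],"jaw": 0.045},{"translation": [0.004,0.0505,-0.14],"rotation": [0,0,0],"jaw": 0.035},{"translation": [0.004,0.0505,-0.14],"rotation": [0,0,0],"jaw": 0.035},{"translation": [0.004,0.0505,-0.14],"rotation": [0,0,0],"jaw": 0.035}], "squeeze": 20}}

```text
time_s: 15.12
position: [0.4892, 0.2218, 0.1176]
tool_rot: [-3.138, -0.01, -0.153]
wrist_force: [0.0, 0.5, 0.4]
opening: 0.411
```

```bash
python3 - <<'E'
from h import *
s=get_state();print(s['position'],s['tool_rot'],s['joint_positions'])
im=capture('wrist');save('w12.png',im)
E
```

```text
[0.48921125 0.22182884 0.11756011] [-3.13820145 -0.00999902 -0.1531604 ] [ 0.42711625  0.03276619 -0.10027592  1.42753266 -0.0026458   2.1510425 ]
```

View pics/w12.png

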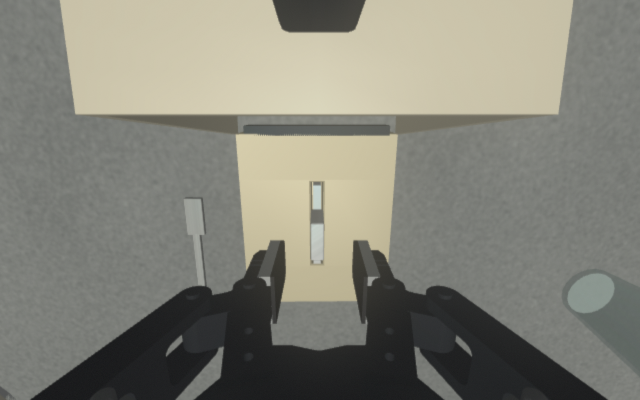

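```bash
python3 - <<'E'
from h import *
im=cv2.imread('pics/w12.png');cv2.imwrite('pics/c12.png',cv2.resize(im[170:310,260:380],None,fx=4,fy=4,interpolation=cv2.INTER_CUBIC))
print(ray('wrist',317,243,.098),proj('wrist',[.488,.220,.098]))
E
```

```text
[0.48763445 0.21906036 0.098     ] [317.37036779 241.4552502 ]
```

View pics/c12.png

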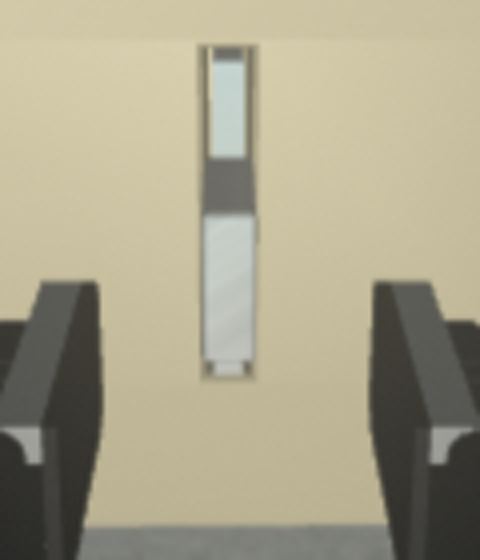

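Emit:
{"fn": "play_rows", "kwargs": {"rows": [{"translation": [-0.001,-0.002,-0.02],"rotation": [0,0,0],"jaw": 0.035},{"translation": [-0.001,-0.002,-0.042],"rotation": [0,0,0],"jaw": 0.035},{"translation": [-0.001,-0.002,-0.042],"rotation": [0,0,0],"jaw": 0.035},{"translation": [-0.001,-0.002,-0.042],"rotation": [0,0,0],"jaw": 0.02},{"translation": [-0.001,-0.002,-0.042],"rotation": [0,0,0],"jaw": 0.0},{"translation": [-0.001,-0.002,-0.042],"rotation": [0,0,0],"jaw": 0.0},{"translation": [-0.001,-0.002,-0.042],"rotation": [0,0,0],"jaw": 0.0},{"translation": [-0.001,-0.002,-0.042],"rotation": [0,0,0],"jaw": 0.0}], "squeeze": 60}}

```text
time_s: 16.18
position: [0.489, 0.2201, 0.0771]
tool_rot: [-3.137, -0.012, -0.153]
wrist_force: [-0.3, -0.5, 6.5]
opening: 0.081
```

Emit:
{"fn": "play_rows", "kwargs": {"rows": [{"translation": [0,0,0.01],"rotation": [0,0,0],"jaw": 0.0},{"translation": [0,0,0.025],"rotation": [0,0,0],"jaw": 0.0},{"translation": [0,0,0.04],"rotation": [0,0,0],"jaw": 0.0},{"translation": [0,0,0.06],"rotation": [0,0,0],"jaw": 0.0},{"translation": [0,0,0.08],"rotation": [0,0,0],"jaw": 0.0},{"translation": [0,0,0.1],"rotation": [0,0,0],"jaw": 0.0},{"translation": [0,0,0.12],"rotation": [0,0,0],"jaw": 0.0},{"translation": [0,0,0.14],"rotation": [0,0,0],"jaw": 0.0},{"translation": [0,0,0.14],"rotation": [0,0,0],"jaw": 0.0},{"translation": [0,0,0.14],"rotation": [0,0,0],"jaw": 0.0}], "squeeze": 60}}

```text
time_s: 17.42
position: [0.4889, 0.2201, 0.2166]
tool_rot: [-3.137, -0.012, -0.153]
wrist_force: [-0.6, -0.6, -1.0]
opening: 0.078
```

```bash
python3 - <<'E'
from h import *
s=get_state();print(s['position'],s['tool_rot'],s['joint_positions'],s['opening'])
for c in ['wrist','side']:
  im=capture(c);save(c+'13.png',im)
# stand geometry: fit to pixels in wrist5 (tool pose there) unavailable; use scene
im=cv2.imread('pics/scene5.png');cv2.imwrite('pics/c13.png',cv2.resize(im[195:260,200:295],None,fx=8,fy=8,interpolation=cv2.INTER_CUBIC))
E
```

```text
[0.48890657 0.22008914 0.21663767] [-3.13684    -0.01191459 -0.1532866 ] [ 0.42433361  0.03552508  0.09343794  1.61613245 -0.00252393  2.14837235] 0.07787366605701936
```

View pics/side13.png

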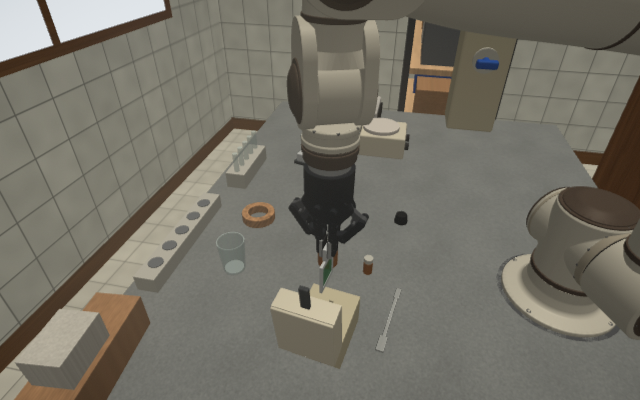

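View pics/wrist13.png

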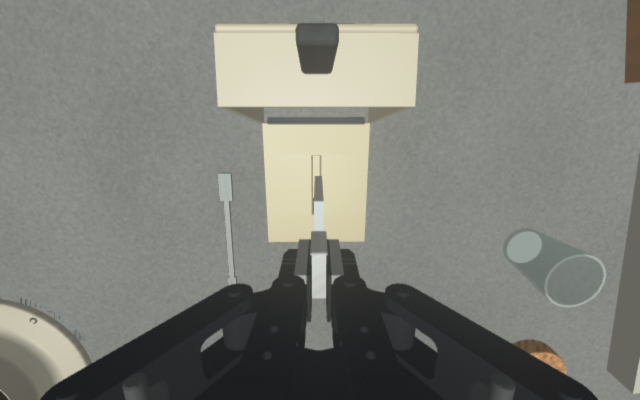

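View pics/c13.png

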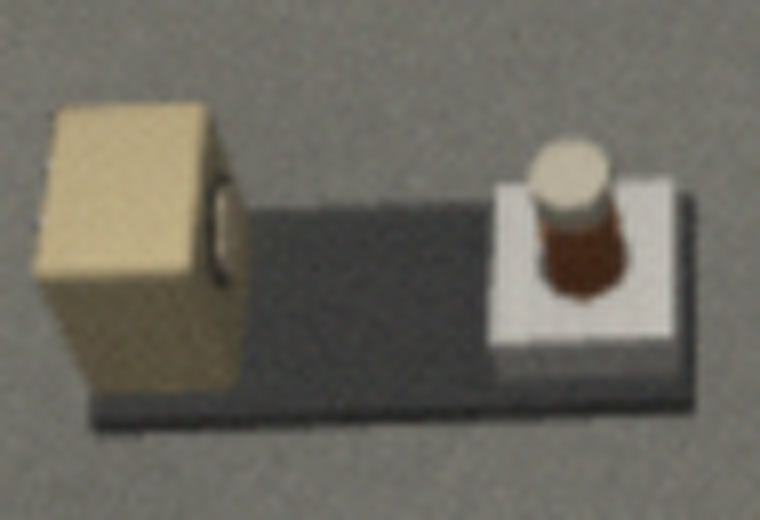

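```bash
python3 - <<'E'
from h import *
from scipy.optimize import least_squares
from scipy.spatial.transform import Rotation as R
s=get_state()
def TT(p,rpy): M=np.eye(4);M[:3,:3]=R.from_euler('xyz',rpy).as_matrix();M[:3,3]=p;return M
m=camera_model('wrist');K=np.array(m['intrinsics'])
C_t=np.array(m['camera_from_world'])@TT(s['position'],s['tool_rot'])
T5=C_t@np.linalg.inv(TT([0.58389653,-0.11389207,0.25107464],[3.13984379,-8.36163489e-03,2.76382953e-03]))
def p5(p): q=K@(T5[:3,:3]@p+T5[:3,3]);return q[:2]/q[2]
im=cv2.imread('pics/wrist5.png');cv2.imwrite('pics/c14.png',cv2.resize(im[195:355,260:370],None,fx=3.7,fy=3.7,interpolation=cv2.INTER_CUBIC))
sd=cv2.imread('pics/side5.png');cv2.imwrite('pics/c15.png',cv2.resize(sd[145:220,300:360],None,fx=8,fy=8,interpolation=cv2.INTER_CUBIC))
P=[(-.165,.032,.095),(-.115,.032,.095),(-.165,-.032,.095),(-.115,-.032,.095),(-.03,.03,.038),(.03,.03,.038),(-.03,-.03,.038),(.03,-.03,.038)]
O=np.array([(58,105),(203,103),(37,275),(193,272),(495,182),(670,180),(490,343),(672,338)])/8+[200,195]
def W(v,p):
    c,s_=np.cos(v[2]),np.sin(v[2]);return np.array([v[0]+c*p[0]-s_*p[1],v[1]+s_*p[0]+c*p[1],p[2]])
f=lambda v:np.array([proj('scene',W(v,p))-o for p,o in zip(P,O)]).ravel()
r=least_squares(f,[.584,-.212,1.5],x_scale=.01);print(r.x,r.fun.round(1))
P5=[(.035,.04,.012),(.035,-.04,.012)];O5=[(293.5,208.5),(351,215.5)]
g=lambda v:np.array([p5(W(v,p))-o for p,o in zip(P5,O5)]).ravel()
r=least_squares(g,[.584,-.212,1.5],x_scale=.01);print(r.x,r.fun.round(1))
E
```

```text
[ 0.58434745 -0.21300784  1.42424813] [-0.7 -0.1  0.8 -0.6 -1.   0.5 -0.1  0.1  0.1  0.4  0.6 -0.2 -0.   0.
  0.3 -0.3]
[ 0.58614934 -0.21104179  1.44103071] [-1.  -0.1  1.   0.2]
```

View pics/c14.png

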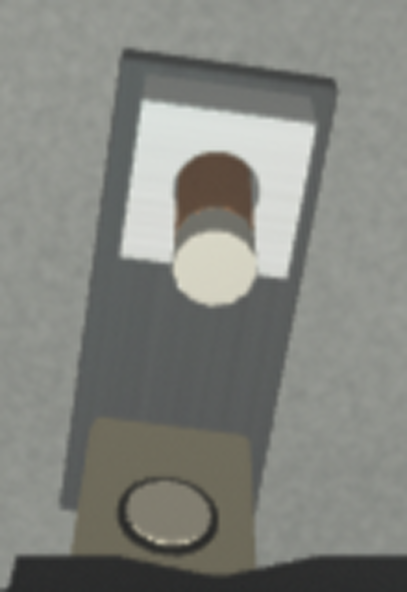

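View pics/c15.png

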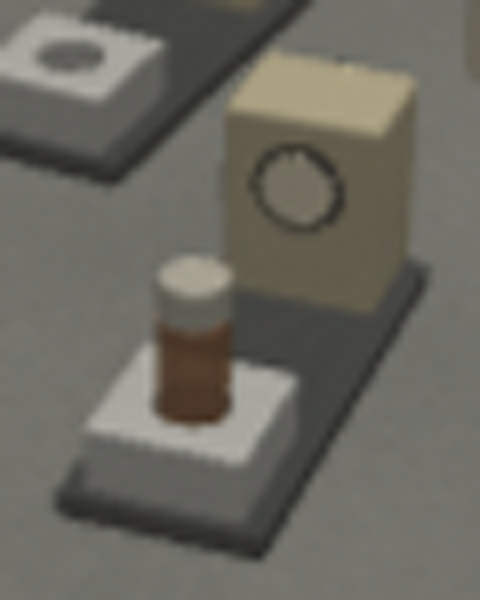

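```bash
cat > fit.py <<'E'
from h import *
from scipy.optimize import least_squares
from scipy.spatial.transform import Rotation as R
def TT(p,rpy): M=np.eye(4);M[:3,:3]=R.from_euler('xyz',rpy).as_matrix();M[:3,3]=p;return M
def W(v,p):
    c,s_=np.cos(v[2]),np.sin(v[2]);return np.array([v[0]+c*p[0]-s_*p[1],v[1]+s_*p[0]+c*p[1],p[2]])
E
python3 - <<'E'
from fit import *
s=get_state()
m=camera_model('wrist');K=np.array(m['intrinsics'])
C_t=np.array(m['camera_from_world'])@TT(s['position'],s['tool_rot'])
T5=C_t@np.linalg.inv(TT([0.58389653,-0.11389207,0.25107464],[3.13984379,-8.36163489e-03,2.76382953e-03]))
def p5(p): q=K@(T5[:3,:3]@p+T5[:3,3]);return q[:2]/q[2]
P5=[(-.03,.03,.038),(.03,.03,.038),(-.03,-.03,.038),(.03,-.03,.038),(-.115,0,.065)]
O5=np.array([(121,258),(142,99),(288,278),(317,124),(168,514)])/3.7+[260,195]
g=lambda v:np.array([p5(W(v,p))-o for p,o in zip(P5,O5)]).ravel()
r=least_squares(g,[.584,-.212,1.5],x_scale=.01);print(r.x,r.fun.round(1))
v=r.x; print('mid',W(v,(-.065,0,.065)))
# side
Ps=[(-.03,.03,.038),(.03,.03,.038),(-.03,-.03,.038),(.03,-.03,.038),(-.115,0,.065),(-.115,.032,.095),(-.115,-.032,.095),(-.165,-.032,.095)]
Os=np.array([(297,375),(245,463),(146,342),(85,432),(297,188),(385,135),(230,105),(270,52)])/8+[300,145]
g=lambda v:np.array([proj('side',W(v,p))-o for p,o in zip(Ps,Os)]).ravel()
r=least_squares(g,[.584,-.212,1.5],x_scale=.01);print(r.x,r.fun.round(1));print('mid',W(r.x,(-.065,0,.065)))
print('mid scene',W([.58435,-.2130,1.4242],(-.065,0,.065)))
# plate: tab in wrist now
print('vial',ray('scene',200+570/8,195+172/8,.092))
E
```

```text
[ 0.58550266 -0.21426767  1.421823  ] [-0.1 -0.6  0.2  0.2 -0.2 -0.1 -0.  -0.1  0.2  0.6]
mid [ 0.57585517 -0.27854772  0.065     ]
[ 0.58400878 -0.21233393  1.41202939] [ 0.4  0.3 -0.2  0.4  0.1  0.3 -0.1 -0.3  0.6  0.  -0.  -0.  -0.7 -0.2
 -0.1 -0.7]
mid [ 0.57373223 -0.27651642  0.065     ]
mid scene [ 0.57485533 -0.27730281  0.065     ]
vial [ 0.58338984 -0.21210472  0.092     ]
```

Emit:
{"fn": "play_rows", "kwargs": {"rows": [{"translation": [0.003,-0.015,0.01],"rotation": [0,0,0.05],"jaw": 0.0},{"translation": [0.008,-0.045,0.025],"rotation": [0,0,0.15],"jaw": 0.0},{"translation": [0.014,-0.08,0.035],"rotation": [0,0,0.26],"jaw": 0.0},{"translation": [0.02,-0.115,0.035],"rotation": [0,0,0.37],"jaw": 0.0},{"translation": [0.026,-0.15,0.035],"rotation": [0,0,0.48],"jaw": 0.0},{"translation": [0.032,-0.185,0.035],"rotation": [0,0,0.59],"jaw": 0.0},{"translation": [0.038,-0.22,0.035],"rotation": [0,0,0.7],"jaw": 0.0},{"translation": [0.044,-0.255,0.035],"rotation": [0,0,0.81],"jaw": 0.0},{"translation": [0.05,-0.29,0.035],"rotation": [0,0,0.92],"jaw": 0.0},{"translation": [0.056,-0.325,0.035],"rotation": [0,0,1.03],"jaw": 0.0},{"translation": [0.062,-0.36,0.035],"rotation": [0,0,1.14],"jaw": 0.0},{"translation": [0.068,-0.395,0.035],"rotation": [0,0,1.25],"jaw": 0.0},{"translation": [0.074,-0.43,0.035],"rotation": [0,0,1.36],"jaw": 0.0},{"translation": [0.08,-0.46,0.035],"rotation": [0,0,1.46],"jaw": 0.0},{"translation": [0.084,-0.485,0.035],"rotation": [0,0,1.54],"jaw": 0.0},{"translation": [0.086,-0.4975,0.035],"rotation": [0,0,1.573],"jaw": 0.0},{"translation": [0.086,-0.4975,0.035],"rotation": [0,0,1.573],"jaw": 0.0},{"translation": [0.086,-0.4975,0.035],"rotation": [0,0,1.573],"jaw": 0.0}], "squeeze": 60}}

```text
time_s: 19.77
position: [0.5746, -0.277, 0.2508]
tool_rot: [-3.137, -0.012, 1.419]
wrist_force: [0.8, -0.8, -0.9]
opening: 0.078
```

```bash
python3 - <<'E'
from h import *
s=get_state();print(s['position'],s['tool_rot'],s['joint_positions'],s['opening'])
for c in ['wrist','side','scene']:
  im=capture(c);save(c+'16.png',im)
a=cv2.imread('pics/side16.png');b=cv2.imread('pics/scene16.png')
cv2.imwrite('pics/c16.png',np.hstack([cv2.resize(b[150:260,195:295],None,fx=4,fy=4,interpolation=2),cv2.resize(a[90:200,290:380],None,fx=4,fy=4,interpolation=2)]))
E
```

```text
[ 0.57456378 -0.27701339  0.2508201 ] [-3.13661829 -0.01155086  1.41913136] [-0.45351499  0.32958969  0.49811159  1.74750194  0.00954958 -0.30191783] 0.07811684409540438
```

View pics/c16.png

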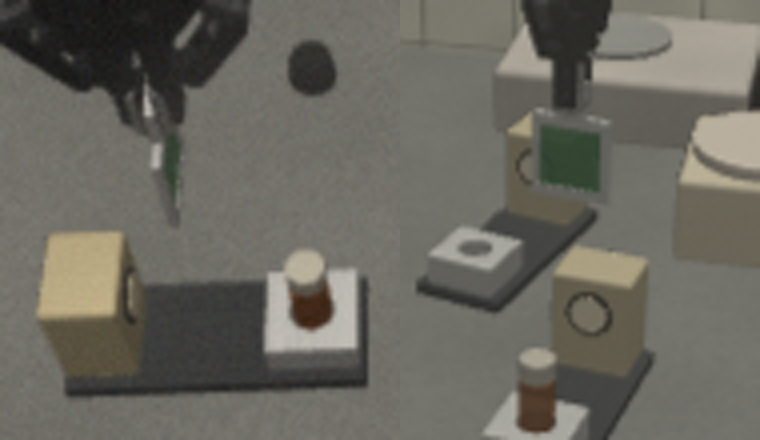

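View pics/wrist16.png

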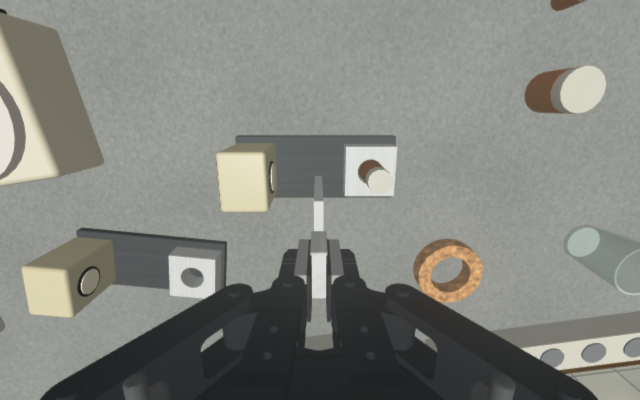

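```bash
python3 - <<'E'
from fit import *
v=(.5746,-.277,1.42)
P=[(0,y,z) for y,z in [(-.028,.03),(.028,.03),(.028,-.03),(-.028,-.03)]]
O=np.array([(534,113),(609,118),(606,203),(532,193)])
O=(O-[400,0])/4+[290,90]
pr=lambda v,h:np.array([proj('side',W(v,p)+[0,0,h]) for p in P])
print(O, pr(v,.2158).round(1))
# fit along-beam fixed; free: across shift, height, roll about beam
def f(q):
    out=[]
    for p in P:
        c,s=np.cos(q[2]),np.sin(q[2]);y,z=c*p[1]-s*p[2]+q[0],s*p[1]+c*p[2]+q[1]
        out.append(proj('side',W(v,(0,y,z))))
    return (np.array(out)-O).ravel()
r=least_squares(f,[0,.2158,0],x_scale=[.01,.01,.1]);print(r.x,r.fun.round(1))
E
```

```text
[[323.5  118.25]
 [342.25 119.5 ]
 [341.5  140.75]
 [323.   138.25]] [[323.5 117.5]
 [343.  120.6]
 [342.3 140.9]
 [323.3 137.6]]
[-0.00134177  0.21552113  0.02954053] [-0.8 -0.5 -0.   0.8  0.6 -0.1  0.2 -0.3]
```

Emit:
{"fn": "play_rows", "kwargs": {"rows": [{"translation": [0.0005,-0.0005,-0.02],"rotation": [0,0,0],"jaw": 0.0},{"translation": [0.0005,-0.0005,-0.05],"rotation": [0,0,0],"jaw": 0.0},{"translation": [0.0005,-0.0005,-0.08],"rotation": [0,0,0],"jaw": 0.0},{"translation": [0.0005,-0.0005,-0.105],"rotation": [0,0,0],"jaw": 0.0},{"translation": [0.0005,-0.0005,-0.125],"rotation": [0,0,0],"jaw": 0.0},{"translation": [0.0005,-0.0005,-0.14],"rotation": [0,0,0],"jaw": 0.0},{"translation": [0.0005,-0.0005,-0.151],"rotation": [0,0,0],"jaw": 0.0},{"translation": [0.0005,-0.0005,-0.151],"rotation": [0,0,0],"jaw": 0.0},{"translation": [0.0005,-0.0005,-0.151],"rotation": [0,0,0],"jaw": 0.0},{"translation": [0.0005,-0.0005,-0.151],"rotation": [0,0,0],"jaw": 0.0}], "squeeze": 60}}

```text
time_s: 21.18
position: [0.5756, -0.2776, 0.1012]
tool_rot: [-3.139, -0.011, 1.42]
wrist_force: [-0.3, -0.4, -0.8]
opening: 0.08
```

```bash
python3 - <<'E'
from h import *
s=get_state();print(s['position'],s['tool_rot'],s['wrist_force'],s['opening'],abs(s['qvel']).max())
for c in ['wrist','side','scene']:
  im=capture(c);save(c+'17.png',im)
a=cv2.imread('pics/side17.png');b=cv2.imread('pics/scene17.png')
cv2.imwrite('pics/c17.png',np.hstack([cv2.resize(b[165:265,200:295],None,fx=4,fy=4,interpolation=2),cv2.resize(a[120:220,290:380],None,fx=4,fy=4,interpolation=2)]))
E
```

```text
[ 0.57555348 -0.27755992  0.10121662] [-3.1386819  -0.0108405   1.41997115] [-0.28704324 -0.44682795 -0.78036053] 0.07998726507610172 0.004159515441747749
```

View pics/c17.png

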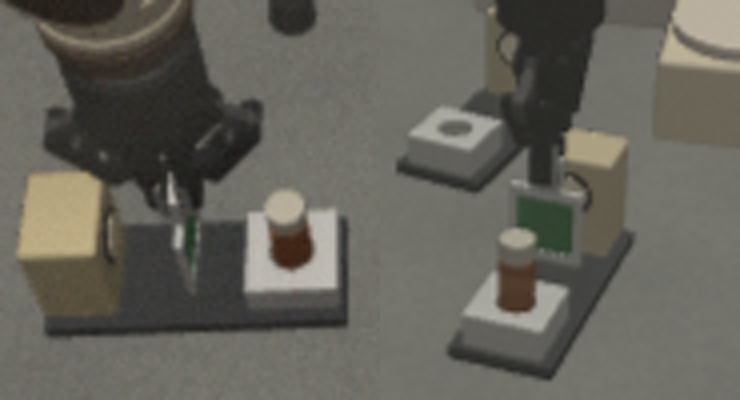

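View pics/wrist17.png

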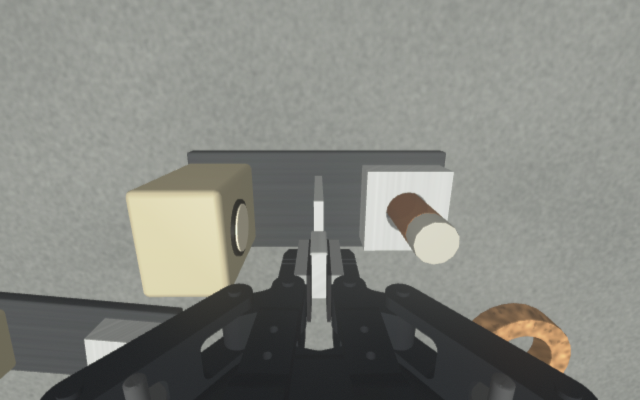

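View pics/scene17.png

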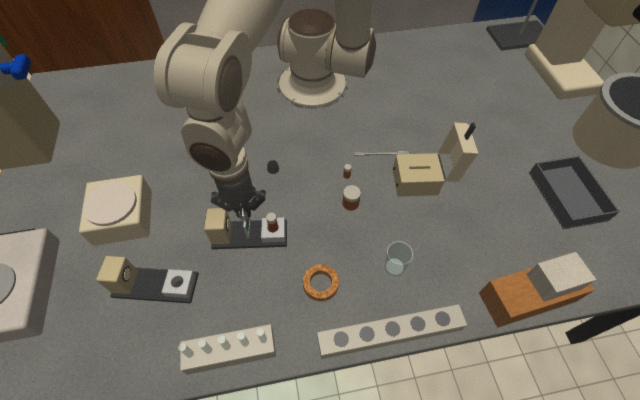

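```bash
python3 - <<'E'
from fit import *
v=(.5755,-.2776,1.42)
for y,z in [(-.028,.03),(.028,.03),(.028,-.03),(-.028,-.03)]:
    print(((proj('side',W(v,(0,y,.066+z)))-[290,120])*4+[380,0]).round(), ((proj('scene',W(v,(0,y,.066+z)))-[200,165])*4).round())
E
```

```text
[511. 181.] [177. 248.]
[584. 195.] [182. 172.]
[581. 265.] [196. 219.]
[511. 250.] [191. 293.]
```

```bash
python3 -c "
from bench import *
print(hand_in()); print(get_state()['time_s'])"
```

```text
the job is handed in; nothing more can be done
None
the job is handed in; nothing more can be done
```

The job is handed in at about 21 s of the 64 s allowed, and every check I made before handing in passed. No verdict is reported on hand-in.

- **Vial:** I placed the tall vial (the third and tallest of the three amber ones) in the bore of the nearer lamp stand. It met the bottom at about 16 N. After I let go, the images show it upright and fully down.
- **Flap:** I swung it up by the tongue to about 1.7 rad and released it. It was still standing open in the last picture.
- **Plate:** I drew it out by its tab and turned it a quarter turn. It is held at about (0.575, -0.278, 0.066), against a beam middle of (0.575, -0.2775, 0.065) measured from the three cameras, which agree to about 2 mm. The tool's yaw is 1.420 rad, the same as the beam's.
- **Last checks:** Plate corners in the side camera fall within about 1 pixel of where they should be. Wrist force was under 1 N, the joints were still, the plate was clear of the lamp and vial, and the other things looked unmoved.

Two things differed slightly along the way. The first vial grip ended about 8 mm higher than I commanded, which I allowed for when lowering it. An early fit from the side camera suggested the plate was tilted by about 0.03 rad, well inside the 0.17 rad limit.

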